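# Clear the counting scale into the sample-marked trays

### The job

The signal-light fittings on the scale's pan have been counted: put each one away in the open tray whose tab carries a fixed sample of the same part, standing flat on the tray's floor the same way up as the sample. Leave the knobbed steel check weight standing undisturbed where it is on the pan.

Things in the scene. Friction and masses are not known exactly. Their poses are not given: they have to be found in the camera images.
- scale: counting scale, fixed. Origin: on the table under the centre of its pan. The pan is a flat steel plate 215 mm (x) by 270 mm (y), its top 100 mm above the origin, no rim; a lower white console with displays and keys (top below 80 mm) reaches from the pan to x = -215 mm
- foot: loose pole foot: bare aluminium round flange 72 mm across and 8 mm thick, with a central round stub 30 mm across rising to 48 mm above the underside. About 130 g. Starts standing on the scale's pan. Origin: centre of its underside; z is up
- nut: loose pole nut: steel hexagonal ring nut, 46 mm across the flats, 24 mm high, central hole 28 mm across. At yaw 0 two of its flats face +x and -x (others every 60 degrees). About 160 g. Starts standing on the scale's pan. Origin: centre of its underside; z is up
- bracket: loose steel L bracket standing on its base: base plate 44 mm (x) by 40 mm (y) by 8 mm, with an upright plate 8 mm thick (x) by 40 mm wide (y) on the base's -x edge, its mid-plane at x = -18 mm, its top 50 mm above the underside. About 170 g. Starts standing on the scale's pan. Origin: centre of its underside; z is up
- sleeve: loose pole sleeve: plain bare aluminium tube standing on end, 34 mm outside, 26 mm inside, 55 mm high, open at both ends, no flange. About 80 g. Starts standing on the scale's pan. Origin: centre of its underside; z is up
- tray_foot: fixed white open tray with a sample foot on its tab (the four trays differ only in the sample). Inside 110 x 110 mm, walls 4 mm thick, 18 mm high. Origin: centre of the open part's underside; inner floor at z = 4 mm. A flat tab, 4 mm thick, runs from the +y wall to y = 137 mm; the sample, full size, is fixed standing on it at x = 0, y = 98 mm
- tray_nut: fixed white open tray with a sample nut on its tab (the four trays differ only in the sample). Inside 110 x 110 mm, walls 4 mm thick, 18 mm high. Origin: centre of the open part's underside; inner floor at z = 4 mm. A flat tab, 4 mm thick, runs from the +y wall to y = 137 mm; the sample, full size, is fixed standing on it at x = 0, y = 98 mm
- tray_bracket: fixed white open tray with a sample bracket on its tab (the four trays differ only in the sample). Inside 110 x 110 mm, walls 4 mm thick, 18 mm high. Origin: centre of the open part's underside; inner floor at z = 4 mm. A flat tab, 4 mm thick, runs from the +y wall to y = 137 mm; the sample, full size, is fixed standing on it at x = 0, y = 98 mm
- tray_sleeve: fixed white open tray with a sample sleeve on its tab (the four trays differ only in the sample). Inside 110 x 110 mm, walls 4 mm thick, 18 mm high. Origin: centre of the open part's underside; inner floor at z = 4 mm. A flat tab, 4 mm thick, runs from the +y wall to y = 137 mm; the sample, full size, is fixed standing on it at x = 0, y = 98 mm
- weight: steel check weight, loose, 500 g, a cylinder 38 mm across with a small knob on top, 62 mm high in all, standing on the pan among the parts. Origin: centre of its underside
There are look-alikes about, which are no part of the job. Leave any orange look-alike of the tray_bracket alone. Leave any orange look-alike of the bracket alone.

How it is judged:
At the end, for the whole second after the job is handed in: Each part rests released in the tray with its own sample: within 50 mm of the tray centre along both tray axes, underside at most 10 mm above the tray underside (floor 4 mm), upright within 0.15 rad. The check weight rests upright (0.15 rad) within 20 mm of its start (x of foot in the frame of tray_foot between -0.05 and 0.05 m and y of foot in the frame of tray_foot between -0.05 and 0.05 m and z of foot in the frame of tray_foot between -0.002 and 0.01 m and angle between each of foot, nut, bracket, sleeve, weight's own z axis and vertical below 0.15 rad and linear speed of each of foot, nut, bracket, sleeve, weight below 0.02 m/s and angular speed of each of foot, nut, bracket, sleeve below 0.2 rad/s and x of nut in the frame of tray_nut between -0.05 and 0.05 m and y of nut in the frame of tray_nut between -0.05 and 0.05 m and z of nut in the frame of tray_nut between -0.002 and 0.01 m and x of bracket in the frame of tray_bracket between -0.05 and 0.05 m and y of bracket in the frame of tray_bracket between -0.05 and 0.05 m and z of bracket in the frame of tray_bracket between -0.002 and 0.01 m and x of sleeve in the frame of tray_sleeve between -0.05 and 0.05 m and y of sleeve in the frame of tray_sleeve between -0.05 and 0.05 m and z of sleeve in the frame of tray_sleeve between -0.002 and 0.01 m and distance of weight from where it was at the start of the episode below 0.02 m); the robot touches nothing.
It fails at once if the check weight is moved more than 20 mm or tipped (distance of weight from where it was at the start of the episode above 0.02 m or angle between weight's own z axis and vertical above 0.3 rad).
It also fails if it takes over 106 s, if anything falls off the work surface, if the arm or the gripper's body presses on something with over 40 N, if the wrist force passes 120 N, or if a joint passes its speed limit or range.

### The arm

A 7-joint arm with a two-finger parallel gripper is mounted at the origin on the work surface. World frame = base frame: x ahead of the robot, y to its left, z up, the work surface at z = 0. Lengths are in m, angles in rad, forces in N, time in s.
With the tool pointing down it reaches from about 0.4 to 0.875 m from the base axis. Payload 19.3 kg.
Tool frame: the origin (TCP) lies at the very end of the fingers, on their centre line; the grasp point (between the pads) lies 19 mm behind it; z points along the fingers, y is the line along which they close (so a half turn about z gives the same grasp; the last joint's range is limited). The gripper opens to 85 mm and grips with 20 to 120 N. Pads are 22 mm wide; open, the fingers measure 114 mm over their backs; the gripper's body (76 mm by 85 mm) begins 54 mm behind the grasp point. The pads swing forward as they close: fully open they stand 13 mm farther back than shut.
Start: joints at [-1.244, 0.521, -0.036, 1.599, 0.021, 1.021, -0.113], TCP at [0.242, 0.576, 0.195] pointing down, gripper open.
Joint ranges: [-2.91, 2.91], [-0.3, 2.13], [-1.5, 1.42], [0.17, 2.43], [-1.26, 4.41], [0.16, 1.93], [-2.52, 2.52]. Speed limits (rad/s): [1.89, 1.89, 2.39, 2.39, 3.01, 3.01, 3.01].

### API

Orientations are given as [roll, pitch, yaw] about the fixed x, y, z axes, in that order (R = Rz(yaw) Ry(pitch) Rx(roll)).
In Python, from workcell import bot gives the robot as it stands.
- The arm moves only by the tool carry_out, never from a script. Its argument "rows" is a list that holds one entry, the list of rows, each a list of 4 numbers: the shift along the tool's x, y, z in m, then the turn about the tool's z in degrees. In form: [[[x, y, z, twist], ...]]. A call has 1 to 12 rows; each row is the pose to reach, as a shift and turn from the pose commanded when the call began, along the tool's axes at that moment; what a row does not reach only later rows make up. A row lasts 1/12 s, in which the tool goes at most 41.7 mm and 7.16 degrees, less where a joint would pass 70% of its speed; a pose out of reach is approached as far as the arm can. A call with a gripper value outside its range is refused whole. "grip" is the finger opening in m, from 0 to 0.0854, set as the call begins (left out, the last holds). The fingers move at their own pace and stop on an object; "grip_force" is the grip in N (left out, the last holds). Time passes only in rows, so rows that repeat a pose let the fingers close. It gives the time, the measured TCP pose, the force, the opening and the grip force at its end, in the units of the state.
- bot.observe(): the state, without advancing time (a new reading comes with each control period).
- bot.grab_frame(name): name is "scene" or "top"; returns a dict with "pixels" (480x640x3 uint8, red, green, blue), "K" (3x3 intrinsics, pixels), "pose" (4x4, takes a point from camera to world coordinates). Camera axes: x right, y down, z forward; pixel columns grow to the right and rows downward; lengths in m; the calibration is good to about 2 mm. A picture is of the moment at which its call begins. There is no depth.
- bot.job_done(): hands the job in; it is judged then, once.
Trained networks look in a picture, given as the dict that the camera call returned (one of the last four; its "shot" number tells which), for a name from the list of things; names that differ only in an ending like _2 or _b are one class to them, and where a whole thing is asked for, a point or a joint stands for the part that bears it (a point fixed in the world has none). Each returns a list of dicts, best first, with "conf" (0 to 1); they miss things now and then, are a little off and sometimes report something else, mostly with a low value. They report only what shows in the picture. A call takes as long as a camera call. They do not tell look-alikes from the thing itself.
- bot.look_for(picture, label): "position" ([column, row] in pixels, amid what is visible of it).
- bot.regions_of(picture, label): "region" (480x640 bool, what is visible of it) and "position" ([column, row] in pixels, amid what is visible of it).
- bot.spot_point(picture, label): "position" ([column, row] in pixels: a listed point, or the origin of a listed thing).
The state is a dict: "clock": time; "qpos": joint angles; "qd": joint speeds; "joint_efforts": joint torques, N m; "position": TCP position; "tool_rot": TCP orientation; "force": force on the tool from outside, world axes, zero at the start; "moment": the same for the moment, N m; "grip_width": finger opening in m; "finger_force": force on a finger pad.
Only numpy, scipy, OpenCV 4.12 (cv2) and the standard library are available. Lean on these libraries where they do the work, as an engineer would, in place of code of your own. Each camera call takes 0.05 s, during which the arm holds its last target. There are 200 camera calls.

## Working session

There is one attempt and no reset: what is moved stays moved. The work goes in short steps, Python scripts to look and compute and a tool call to move; the robot and the scene stay as the last step left them, time stands still between calls to the robot, and variables do not carry over. Pictures are saved under pics/ and viewed, at most 14 in all, crops included, and the job is handed in when it is done.

Besides the shell and the picture viewer there is one more tool, called after "Call:" by a JSON object that holds its "method" and its "body", one argument or row to a line. carry_out: Moves the arm, as the interface text tells. Its arguments: {"type":"object","properties":{"rows":{"type":"array","items":{"type":"array","items":{"type":"array","items":{"type":"number"}}}},"grip":{"type":"number"},"grip_force":{"type":"number"}},"required":["rows"]}

```bash
mkdir -p pics; ls; cat > h.py <<'E'
import numpy as np, cv2
from workcell import bot
def ray(f,p,z):
    K=np.array(f["K"]);T=np.array(f["pose"])
    d=T[:3,:3]@np.linalg.solve(K,[p[0],p[1],1.]);o=T[:3,3]
    return o+d*(z-o[2])/d[2]
def proj(f,P):
    T=np.linalg.inv(np.array(f["pose"]));c=T[:3,:3]@np.array(P)+T[:3,3];u=np.array(f["K"])@c
    return u[:2]/u[2]
def save(f,n): cv2.imwrite("pics/"+n,cv2.cvtColor(f["pixels"],cv2.COLOR_RGB2BGR))
E
python3 - <<'E'
from h import *
for n in ["top","scene"]:
    f=bot.grab_frame(n);save(f,n+"0.png");print(n,np.round(f["pose"],3).tolist(),np.round(f["K"],0).tolist())
    for l in ["foot","nut","bracket","sleeve","weight","scale","tray_foot","tray_nut","tray_bracket","tray_sleeve"]:
        z=0 if 'tray' in l or l=='scale' else .1
        for r in bot.spot_point(f,l)[:3]: print(l,round(r["conf"],2),np.round(r["position"]),np.round(ray(f,r["position"],z),3))
s=bot.observe();print(s)
E
```

```text
pics
top [[-0.036, -0.976, 0.213, 0.365], [-0.999, 0.037, -0.003, 0.129], [-0.005, -0.213, -0.977, 1.283], [0.0, 0.0, 0.0, 1.0]] [[481.0, 0.0, 320.0], [0.0, 481.0, 242.0], [0.0, 0.0, 1.0]]
foot 0.56 [408. 248.] [ 0.599 -0.094  0.1  ]
nut 0.73 [406. 294.] [ 0.485 -0.081  0.1  ]
nut 0.22 [336. 243.] [0.617 0.085 0.1  ]
bracket 0.76 [336. 243.] [0.618 0.086 0.1  ]
bracket 0.51 [388. 168.] [ 0.814 -0.058  0.1  ]
sleeve 0.48 [337. 284.] [0.515 0.087 0.1  ]
weight 0.69 [368. 287.] [0.504 0.011 0.1  ]
weight 0.64 [404. 294.] [ 0.484 -0.077  0.1  ]
weight 0.17 [262. 340.] [0.384 0.276 0.1  ]
scale 0.86 [371. 272.] [ 0.556 -0.01   0.   ]
tray_nut 0.93 [261. 262.] [0.594 0.287 0.   ]
tray_nut 0.51 [491. 247.] [ 0.613 -0.34   0.   ]
tray_bracket 0.96 [260. 340.] [0.387 0.292 0.   ]
tray_bracket 0.61 [154. 298.] [0.507 0.573 0.   ]
tray_bracket 0.28 [338. 244.] [0.637 0.076 0.   ]
tray_sleeve 0.9 [490. 328.] [ 0.395 -0.312  0.   ]
scene [[0.675, 0.543, -0.5, 1.203], [0.738, -0.515, 0.436, -0.432], [-0.02, -0.664, -0.748, 1.009], [0.0, 0.0, 0.0, 1.0]] [[449.0, 0.0, 329.0], [0.0, 449.0, 232.0], [0
[... 472 characters left out ...]
.   ]
{'clock': 1.1, 'qpos': array([-1.24421454,  0.52143874, -0.03631317,  1.59947984,  0.02122036,
        1.02114539, -0.11281465]), 'qd': array([ 0.00039476, -0.00014102,  0.00197566,  0.00155038, -0.00124487,
       -0.00236178,  0.0012775 ]), 'joint_efforts': array([-2.41748909e-03, -9.26826811e+01,  1.97725788e+00, -3.70263577e+01,
        1.79222832e-02,  2.10131453e-03,  4.52595179e-05]), 'position': array([0.24154776, 0.57641725, 0.19457372]), 'tool_rot': array([-3.14150779e+00,  1.74648336e-05,  2.74477498e+00]), 'force': array([-0.28924298,  0.28421198, -0.4482406 ]), 'moment': array([-0.04802946, -0.00140545,  0.04296507]), 'finger_force': 0.0, 'grip_width': 0.08541113029264889}
```

View pics/top0.png

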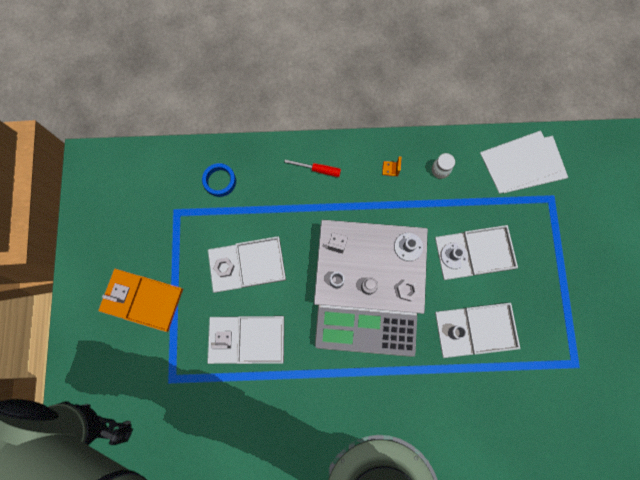

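View pics/scene0.png

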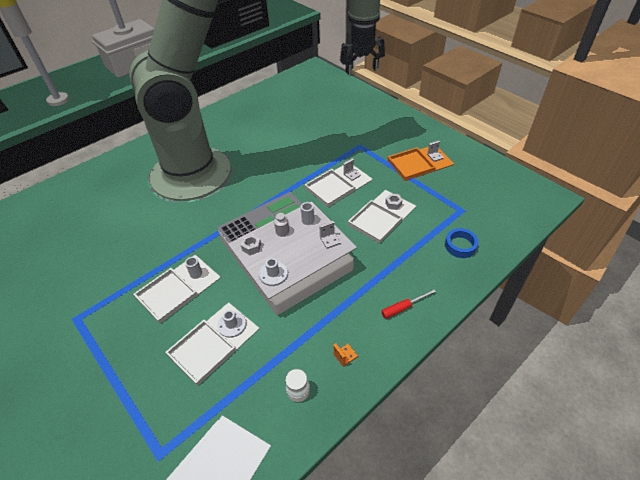

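The top view shows the pan at about (371,265), with the bracket (337,243), foot (408,245), sleeve (336,281), weight (369,286) and nut (405,290). The white trays are nut (262,262), bracket (262,340), foot (492,250) and sleeve (492,328). The orange tray and orange bracket are decoys. Next I zoom in on the pan.

```bash
python3 - <<'E'
from h import *
f=bot.grab_frame("top");g=bot.grab_frame("scene")
a=cv2.resize(f["pixels"][215:320,305:440],None,fx=5.5,fy=5.5,interpolation=cv2.INTER_CUBIC);b=cv2.resize(g["pixels"][190:320,210:365],None,fx=4.6,fy=4.6,interpolation=cv2.INTER_CUBIC)
save({"pixels":a},"a.png");save({"pixels":b},"b.png")
print("pan corners scene guess")
H={"foot":.048,"nut":.024,"sleeve":.055,"bracket":.05,"weight":.062}
for n,F in (("top",f),("scene",g)):
    for l in H:
        for r in bot.regions_of(F,l)[:2]:
            m=r["region"].astype(np.uint8);c,_=cv2.findContours(m,0,2);c=max(c,key=cv2.contourArea)
            (x,y),(w,h),an=cv2.minAreaRect(c);p=r["position"]
            print(n,l,round(r["conf"],2),np.round(p,1),m.sum(),"mid",np.round(ray(F,p,.1+H[l]/2),4),cv2.boundingRect(c))
E
```

```text
pan corners scene guess
top foot 0.58 [407.8 246.6] 658 mid [ 0.5971 -0.0898  0.124 ] (394, 232, 29, 29)
top nut 0.5 [406.9 285.8] 266 mid [ 0.502  -0.0825  0.112 ] (397, 279, 22, 22)
top bracket 0.82 [335.1 242.3] 265 mid [0.6144 0.0885 0.125 ] (328, 233, 19, 19)
top bracket 0.67 [391.9 166.5] 260 mid [ 0.8067 -0.0648  0.125 ] (383, 157, 18, 19)
top weight 0.7 [369.  284.3] 231 mid [0.5067 0.0117 0.131 ] (361, 277, 17, 18)
scene foot 0.63 [273.3 276.9] 576 mid [ 0.625  -0.1107  0.124 ] (259, 259, 29, 27)
scene nut 0.75 [250.9 243.7] 323 mid [ 0.4918 -0.0835  0.112 ] (241, 235, 20, 20)
scene sleeve 0.63 [307.2 214.3] 281 mid [0.5244 0.0842 0.1275] (300, 202, 14, 23)
scene bracket 0.93 [327.8 236.3] 353 mid [0.6201 0.0728 0.125 ] (318, 221, 21, 27)
scene bracket 0.67 [342.4 359.1] 341 mid [ 0.8942 -0.1355  0.125 ] (333, 345, 24, 21)
scene weight 0.78 [280.4 225.4] 274 mid [0.509  0.0038 0.131 ] (274, 213, 15, 24)
```

View pics/a.png

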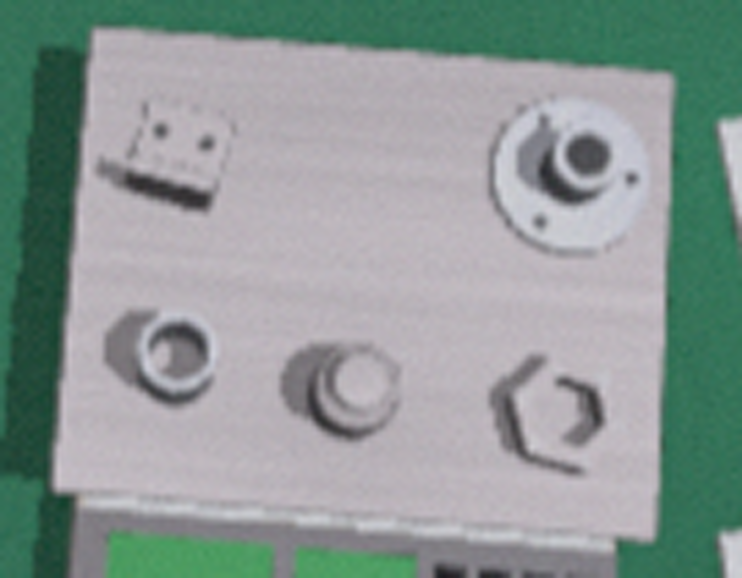

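View pics/b.png

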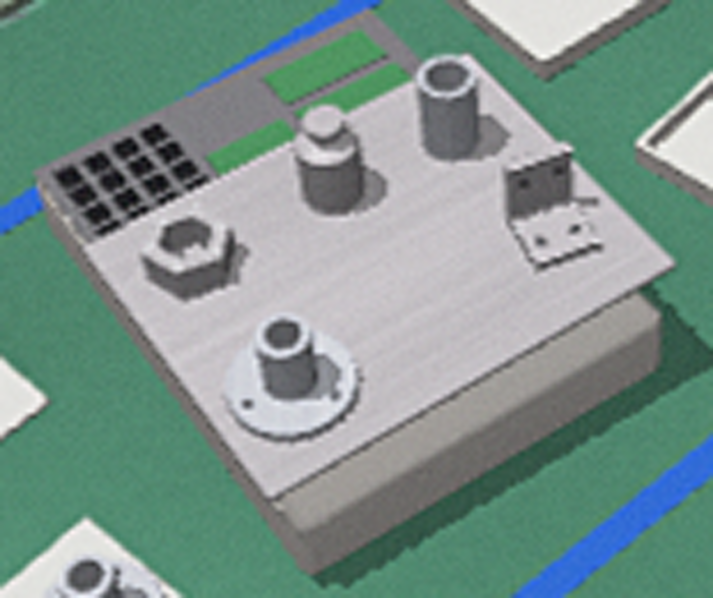

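The zoomed crops show every part standing, with clear space around each one. The weight is at (363,378) in the first crop. I'll triangulate the clear features.

```bash
cat >> h.py <<'E'
def tri(obs):
    A=[];b=[]
    for f,p in obs:
        T=np.array(f["pose"]);d=T[:3,:3]@np.linalg.solve(np.array(f["K"]),[p[0],p[1],1.]);d/=np.linalg.norm(d)
        M=np.eye(3)-np.outer(d,d);A.append(M);b.append(M@T[:3,3])
    return np.linalg.lstsq(np.vstack(A),np.hstack(b),rcond=None)[0]
E
python3 - <<'E'
from h import *
f=bot.grab_frame("top");g=bot.grab_frame("scene")
A=lambda u,v:((u+.5)/5.5-.5+305,(v+.5)/5.5-.5+215)
B=lambda u,v:((u+.5)/4.6-.5+210,(v+.5)/4.6-.5+190)
P={"stub .148":((585,157),(285,333),.148),"flange .108":((572,175),(293,386),.108),"sleeve .155":((178,352),(447,76),.155),"knob .162":((363,378),(325,120),.162),"nut .124":(None,(188,240),.124),
"br far left base .108":((145,98),(605,240),.108),"br far right .108":((237,123),(540,266),.108),"br top R .15":(None,(505,162),.15),"br top L .15":(None,(572,148),.15),
"br face botR .1":((210,208),None,.1),"br botL":((122,182),None,.1),
"pan1":((95,28),(677,263),.1),"pan2":((673,75),(275,497),.1),"pan3":((655,540),None,.1),"pan4":((52,490),(470,55),.1)}
for k,(a,b,z) in P.items():
    o=[]
    if a:o.append((f,A(*a)))
    if b:o.append((g,B(*b)))
    print(k,[np.round(ray(F,p,z),4)[:2] for F,p in o], np.round(tri(o),4) if len(o)>1 else "")
# nut dark edges in the top image: hex fit prompts
a=f["pixels"]
for l in ["tray_foot","tray_nut","tray_bracket","tray_sleeve"]:
    for n,F in (("t",f),("s",g)):
        for r in bot.spot_point(F,l)[:1]: print(n,l,round(r["conf"],2),np.round(ray(F,r["position"],0),3))
E
```

```text
stub .148 [array([ 0.6005, -0.0936]), array([ 0.6025, -0.0952])] [ 0.6009 -0.0941  0.1456]
flange .108 [array([ 0.6007, -0.0949]), array([ 0.6064, -0.0986])] [ 0.602  -0.0961  0.1014]
sleeve .155 [array([0.5201, 0.0889]), array([0.5217, 0.087 ])] [0.5202 0.0886 0.1529]
knob .162 [array([0.5051, 0.011 ]), array([0.5062, 0.0096])] [0.5051 0.0106 0.1605]
nut .124 [array([ 0.4952, -0.0851])] 
br far left base .108 [array([0.6439, 0.0972]), array([0.6471, 0.0951])] [0.6448 0.0972 0.1043]
br far right .108 [array([0.6306, 0.0558]), array([0.6358, 0.0551])] [0.6323 0.0565 0.1035]
br top R .15 [array([0.5923, 0.0693])] 
br top L .15 [array([0.6105, 0.104 ])] 
br face botR .1 [array([0.5932, 0.0695])] 
br botL [array([0.6067, 0.1091])] 
pan1 [array([0.6799, 0.1188]), array([0.6829, 0.1178])] [0.681  0.1191 0.0971]
pan2 [array([ 0.6475, -0.1464]), array([ 0.6516, -0.1465])] [ 0.6489 -0.1463  0.0965]
pan3 [array([ 0.436 , -0.1206])] 
pan4 [array([0.4679, 0.1458]), array([0.4737, 0.143 ])] [0.4687 0.1463 0.0941]
t tray_foot 0.95 [ 0.612 -0.333  0.   ]
s tray_foot 0.56 [ 0.601 -0.342  0.   ]
t tray_nut 0.72 [0.597 0.276 0.   ]
s tray_nut 0.58 [0.594 0.292 0.   ]
t tray_bracket 0.91 [0.389 0.289 0.   ]
s tray_bracket 0.69 [0.386 0.288 0.   ]
t tray_sleeve 0.73 [ 0.395 -0.316  0.   ]
s tray_sleeve 0.88 [ 0.412 -0.312  0.   ]
```

```bash
python3 - <<'E'
from h import *
from scipy.optimize import differential_evolution as DE
f=bot.grab_frame("top");g=bot.grab_frame("scene")
G=[]
for F in (f,g):
    im=cv2.GaussianBlur(cv2.cvtColor(F["pixels"],cv2.COLOR_RGB2GRAY).astype(np.float32),(0,0),.7)
    G.append((F,np.hypot(cv2.Sobel(im,5,1,0),cv2.Sobel(im,5,0,1))))
def sc(v):
    x,y,t=v;s=0
    an=t+np.pi/6+np.arange(6)*np.pi/3;R=.023/np.cos(np.pi/6)
    for z in (.1,.124):
        c=np.c_[x+R*np.cos(an),y+R*np.sin(an)]
        L=np.vstack([c[i]*(1-k)+c[(i+1)%6]*k for i in range(6) for k in np.linspace(0,1,10)])
        for F,m in G:
            T=np.linalg.inv(np.array(F["pose"]));q=np.c_[L,np.full(len(L),z)]@T[:3,:3].T+T[:3,3];u=q@np.array(F["K"]).T;u=u[:,:2]/u[:,2:]
            s+=cv2.remap(m,u[:,:1].astype(np.float32),u[:,1:].astype(np.float32),1).clip(0,300).mean()
    return -s
for sd in (0,1):
    r=DE(sc,[(.48,.51),(-.1,-.07),(0,np.pi/3)],seed=sd);print("nut",r.x[:2],np.degrees(r.x[2]),r.fun)
print([(d,round(DE(lambda v:sc([v[0],v[1],np.radians(d)]),[(.48,.51),(-.1,-.07)],seed=0,maxiter=30).fun)) for d in range(0,60,10)])
px=f["pixels"].astype(int)
white=((px.min(2)>np.where(True,150,0))&(px.max(2)-px.min(2)<40)).astype(np.uint8)
white=cv2.morphologyEx(white,3,np.ones((5,5)))
cs,_=cv2.findContours(white,0,2)
for c in cs:
    if 1500<cv2.contourArea(c)<6000:
        W=np.array([ray(f,p,.008)[:2] for p in c[:,0]],np.float32);(x,y),(w,h),a=cv2.minAreaRect(W)
        b=cv2.boxPoints(((x,y),(w,h),a));e=b[1]-b[0] if np.linalg.norm(b[1]-b[0])>np.linalg.norm(b[2]-b[1]) else b[2]-b[1]
        e/=np.linalg.norm(e);e*=np.sign(e[1])
        print("tray ctr",np.round([x,y],3),"size",np.round([w,h],3),"yaw",np.round(np.degrees(np.arctan2(-e[0],e[1]))),"origin",np.round(np.array([x,y])-.039*e,3))
E
```

```text
nut [ 0.49421604 -0.07530641] 39.28227097468749 -626.2676391601562
nut [ 0.49424505 -0.07523308] 37.57924007865476 -626.25048828125
[(0, -610), (10, -598), (20, -588), (30, -612), (40, -626), (50, -614)]
tray ctr [0.392 0.328] size [0.194 0.117] yaw -2.0 origin [0.39  0.289]
tray ctr [ 0.393 -0.276] size [0.119 0.2  ] yaw 5.0 origin [ 0.396 -0.315]
tray ctr [0.59  0.326] size [0.121 0.194] yaw 8.0 origin [0.595 0.288]
tray ctr [ 0.6   -0.294] size [0.12  0.201] yaw 7.0 origin [ 0.605 -0.333]
tray ctr [ 0.846 -0.46 ] size [0.153 0.212] yaw 18.0 origin [ 0.859 -0.497]
```

```bash
python3 - <<'E'
from h import *
f=bot.grab_frame("top");g=bot.grab_frame("scene")
def z(F,r,c):
    o=F["pixels"][r:r+34,c:c+34].astype(float);o=((o-o.min())/(o.max()-o.min())*255).astype(np.uint8)
    return cv2.resize(o,None,fx=11,fy=11,interpolation=cv2.INTER_CUBIC)
save({"pixels":np.hstack([z(f,270,390),z(g,228,234)])},"n.png")
E
```

```text
(no output)
```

View pics/n.png

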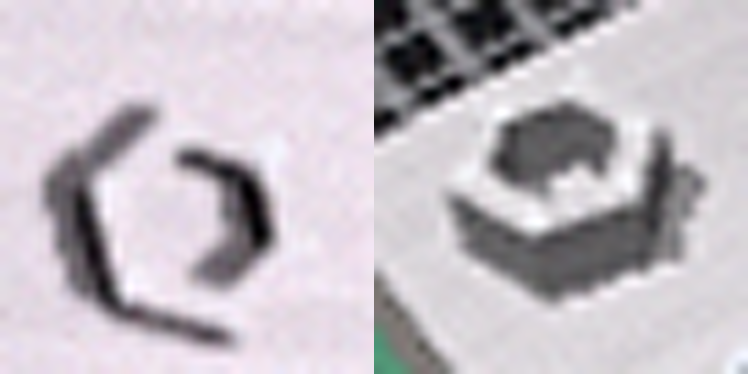

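The crop shows the nut's top-face corners: left panel (88,180), (112,298), (235,333); right panel (448,190), (535,238), (658,203).

```bash
python3 - <<'E'
from h import *
f=bot.grab_frame("top");g=bot.grab_frame("scene")
def q(F,r,c,L,z,o=0): return np.array([ray(F,((u-o+.5)/11-.5+c,(v+.5)/11-.5+r),z)[:2] for u,v in L])
for nm,w in (("top",q(f,270,390,[(88,180),(112,298),(235,333)],.124)),("sc",q(g,228,234,[(448,190),(535,238),(658,203)],.124,374)),("scb",q(g,228,234,[(465,250),(553,300),(655,262)],.1,374)),("hole",q(g,228,234,[(552,145)],.124,374))):
    print(nm,np.round(w,4).tolist())
    d=np.diff(w,axis=0);print(np.linalg.norm(d,axis=1),np.degrees(np.arctan2(d[:,1],d[:,0]))%60)
E
```

```text
top [[0.5011, -0.0578], [0.4751, -0.0612], [0.4665, -0.0875]]
[0.02627367 0.0276613 ] [ 7.46626357 11.85612205]
sc [[0.4854, -0.1105], [0.5115, -0.1041], [0.5227, -0.0769]]
[0.02682879 0.02945192] [13.69511063  7.69229983]
scb [[0.4843, -0.1096], [0.5113, -0.1033], [0.5185, -0.0787]]
[0.02772695 0.02559983] [13.21945337 13.50044176]
hole [[0.4909, -0.0844]]
[] []
```

```bash
cat >> h.py <<'E'
def go(p,yaw):
    s=bot.observe();r,pt,y=s["tool_rot"]
    R=__import__("scipy.spatial.transform",fromlist=["Rotation"]).Rotation.from_euler("xyz",[r,pt,y]).as_matrix()
    d=R.T@(np.array(p)-s["position"]);tw=(np.degrees(y)-yaw+90)%180-90
    print("t",s["clock"],"pos",np.round(s["position"],4),"yaw",round(np.degrees(y),1),"F",np.round(s["force"],1),"grip",round(s["grip_width"],4),"q7",round(s["qpos"][6],2))
    print("move",np.round(d,4).tolist(),"twist",round(tw,1))
E
python3 -c "
from h import *
go([.601,.089,.195],72)"
```

```text
t 2.5 pos [0.2416 0.5764 0.1946] yaw 157.3 F [-0.5  0.5 -0.4] grip 0.0854 q7 -0.11
move [-0.5199, -0.3106, -0.0004] twist 85.3
```

Call:
{"method": "carry_out", "body": {
  "rows": [
    [[-0.52, -0.311, 0, 85.3], [-0.52, -0.311, 0, 85.3], [-0.52, -0.311, 0, 85.3], [-0.52, -0.311, 0, 85.3], [-0.52, -0.311, 0, 85.3], [-0.52, -0.311, 0, 85.3], [-0.52, -0.311, 0, 85.3], [-0.52, -0.311, 0, 85.3], [-0.52, -0.311, 0, 85.3], [-0.52, -0.311, 0, 85.3], [-0.52, -0.311, 0, 85.3], [-0.52, -0.311, 0, 85.3]]
  ],
  "grip": 0.045,
  "grip_force": 60
}}

```text
clock: 3.5
position: [0.5391, 0.1721, 0.1949]
tool_rot: [3.141, -0.001, 1.25]
force: [0.6, 0.8, 0.1]
grip_width: 0.0451
finger_force: 0.0
```

```bash
python3 -c "
from h import *
go([.601,.089,.195],72)"
```

```text
t 3.5 pos [0.5391 0.1721 0.1949] yaw 71.6 F [0.6 0.8 0.1] grip 0.0451 q7 -0.53
move [-0.0594, 0.085, -0.0001] twist -0.4
```

Call:
{"method": "carry_out", "body": {
  "rows": [
    [[-0.059, 0.085, 0, -0.4], [-0.059, 0.085, 0, -0.4], [-0.059, 0.085, 0, -0.4], [-0.059, 0.085, 0, -0.4], [-0.059, 0.085, 0, -0.4], [-0.059, 0.085, 0, -0.4]]
  ]
}}

```text
clock: 4.0
position: [0.6003, 0.0921, 0.1944]
tool_rot: [-3.141, -0.0, 1.263]
force: [-0.3, 0.8, -0.6]
grip_width: 0.045
finger_force: 0.0
```

```bash
python3 - <<'E'
from h import *
go([.601,.089,.116],72)
f=bot.grab_frame("scene")
save({"pixels":cv2.resize(f["pixels"][180:300,240:400],None,fx=4.5,fy=4.5,interpolation=cv2.INTER_CUBIC)},"br1.png")
E
```

```text
t 4.0 pos [0.6003 0.0921 0.1944] yaw 72.4 F [-0.3  0.8 -0.6] grip 0.045 q7 -0.34
move [-0.0027, 0.0016, 0.0784] twist 0.4
```

View pics/br1.png

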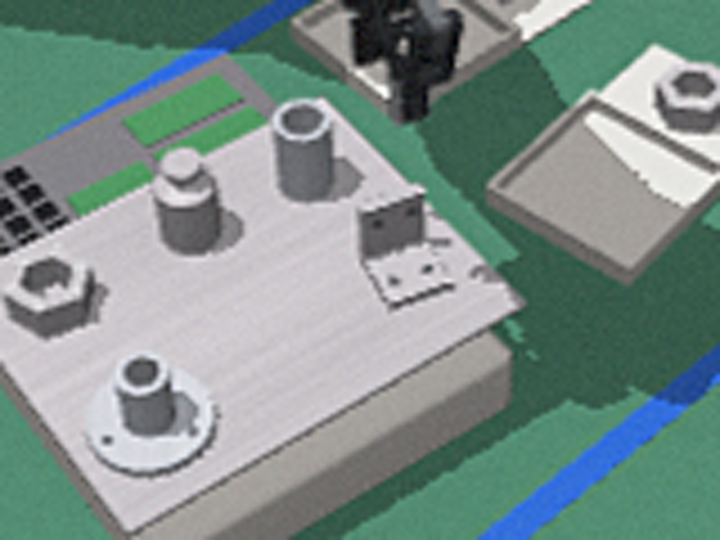

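The picture shows the shut-in fingers at about (412,100) in the crop, above and behind the bracket plate at (392,220), which fits the 80 mm height difference. I'll descend and grip.

Call:
{"method": "carry_out", "body": {
  "rows": [
    [[-0.003, 0.002, 0.03, 0.4], [-0.003, 0.002, 0.06, 0.4], [-0.003, 0.002, 0.078, 0.4], [-0.003, 0.002, 0.078, 0.4], [-0.003, 0.002, 0.078, 0.4]]
  ]
}}

```text
clock: 4.47
position: [0.6012, 0.0888, 0.1167]
tool_rot: [-3.141, 0.0, 1.257]
force: [0.4, 0.9, 0.0]
grip_width: 0.045
finger_force: 0.0
```

Call:
{"method": "carry_out", "body": {
  "rows": [
    [[0, 0, 0, 0], [0, 0, 0, 0], [0, 0, 0, 0], [0, 0, 0, 0], [0, 0, 0, 0], [0, 0, 0, 0]]
  ],
  "grip": 0.0
}}

```text
clock: 4.97
position: [0.6018, 0.088, 0.1169]
tool_rot: [3.141, -0.0, 1.256]
force: [-0.1, 0.7, 0.3]
grip_width: -0.0001
finger_force: 0.0
```

```bash
python3 - <<'E'
from h import *
go([.390,.289,.25],72)
E
```

```text
t 4.9667 pos [0.6018 0.088  0.1169] yaw 72.0 F [-0.1  0.7  0.3] grip -0.0001 q7 -0.31
move [0.1255, -0.2636, -0.1331] twist -0.0
```

```bash
python3 - <<'E'
from h import *
f=bot.grab_frame("scene");g=bot.grab_frame("top")
a=cv2.resize(f["pixels"][180:280,270:370],None,fx=4,fy=4,interpolation=cv2.INTER_CUBIC)
b=cv2.resize(g["pixels"][190:290,290:390],None,fx=4,fy=4,interpolation=cv2.INTER_CUBIC)
save({"pixels":np.hstack([a,b])},"br2.png")
p=bot.observe()["position"];print(proj(f,p),proj(g,p))
E
```

```text
[327.44297007 231.61570556] [335.44611751 247.99214251]
```

View pics/br2.png

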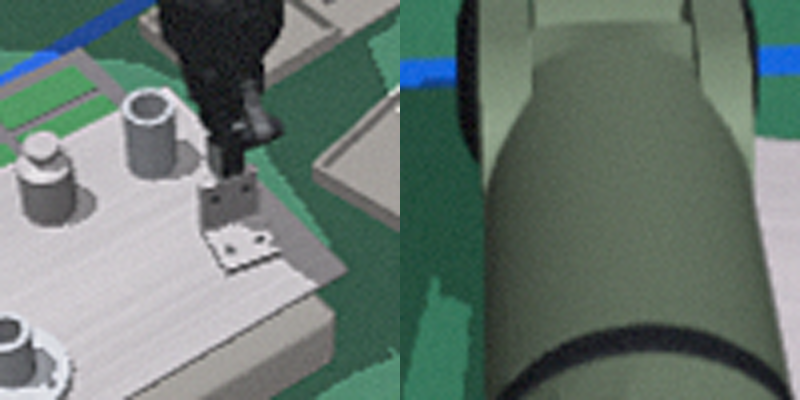

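```bash
python3 - <<'E'
from h import *
f=bot.grab_frame("scene")
print(bot.observe())
for P in ([.6,.092,.194],[.6217,.085,.194],[.579,.099,.194],[.602,.088,.117],[.602,.088,.14],[.602,.088,.15]): print(P,proj(f,P))
save({"pixels":cv2.resize(f["pixels"][150:250,280:380],None,fx=6,fy=6,interpolation=cv2.INTER_CUBIC)},"br3.png")
E
```

```text
{'clock': 5.1167, 'qpos': array([-0.49532067,  0.61759244,  0.37503414,  1.73236786, -0.28722584,
        0.84602887, -0.30619343]), 'qd': array([ 0.00052916,  0.00073405, -0.00326833,  0.00138271,  0.00011024,
       -0.00054936,  0.00154726]), 'joint_efforts': array([-2.69573828e-02, -9.14935040e+01,  1.20955235e+01, -3.12103879e+01,
        1.65466277e-02,  5.42603681e-03, -1.31846606e-03]), 'position': array([0.60170007, 0.08795838, 0.1166423 ]), 'tool_rot': array([3.14158254e+00, 2.84265382e-05, 1.25597424e+00]), 'force': array([-1.0423875 , -0.94412583, -0.63409579]), 'moment': array([-0.00567476,  0.04191497, -0.00913993]), 'finger_force': 0.0, 'grip_width': -0.00011857596369454103}
[0.6, 0.092, 0.194] [327.46287447 210.16748769]
[0.6217, 0.085, 0.194] [331.22744945 216.03720526]
[0.579, 0.099, 0.194] [323.97161358 204.57905269]
[0.602, 0.088, 0.117] [327.51567879 231.59491226]
[0.602, 0.088, 0.14] [327.31666708 225.757326  ]
[0.602, 0.088, 0.15] [327.2283143  223.16568456]
```

View pics/br3.png

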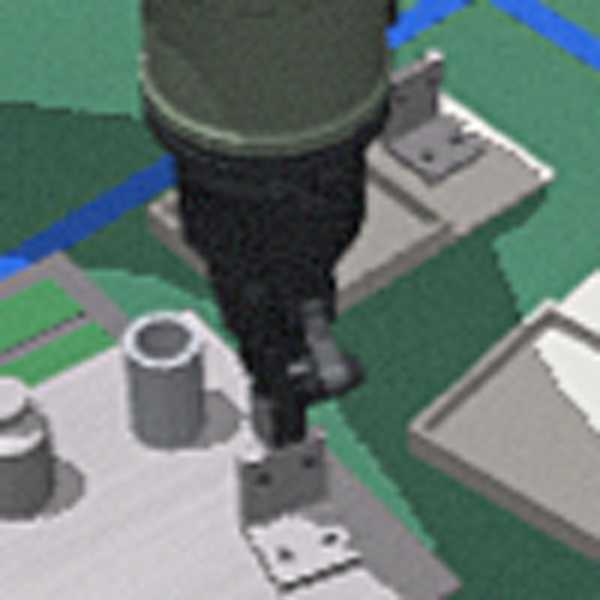

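The fingers closed behind the plate (tip column about 327, hidden below row 225), so the reported TCP and the cameras may disagree. I'll lift and check the fingertip against its projection.

Call:
{"method": "carry_out", "body": {
  "rows": [
    [[0, 0, -0.03, 0], [0, 0, -0.07, 0], [0, 0, -0.08, 0], [0, 0, -0.08, 0], [0, 0, -0.08, 0]]
  ]
}}

```text
clock: 5.53
position: [0.6019, 0.0881, 0.197]
tool_rot: [3.141, -0.001, 1.256]
force: [-0.1, 0.6, -0.4]
grip_width: 0.0001
finger_force: 0.0
```

```bash
python3 - <<'E'
from h import *
f=bot.grab_frame("scene");p=bot.observe()["position"];q=proj(f,p);print(p,q)
im=cv2.resize(f["pixels"][150:250,280:380],None,fx=6,fy=6,interpolation=cv2.INTER_CUBIC)
c=((q-[280,150]+.5)*6).astype(int);cv2.drawMarker(im,tuple(map(int,c)),(255,0,0),0,20,1);print(c)
save({"pixels":im},"br4.png")
E
```

```text
[0.60142599 0.08809814 0.19617251] [326.68127541 210.61940631]
[283 366]
```

View pics/br4.png

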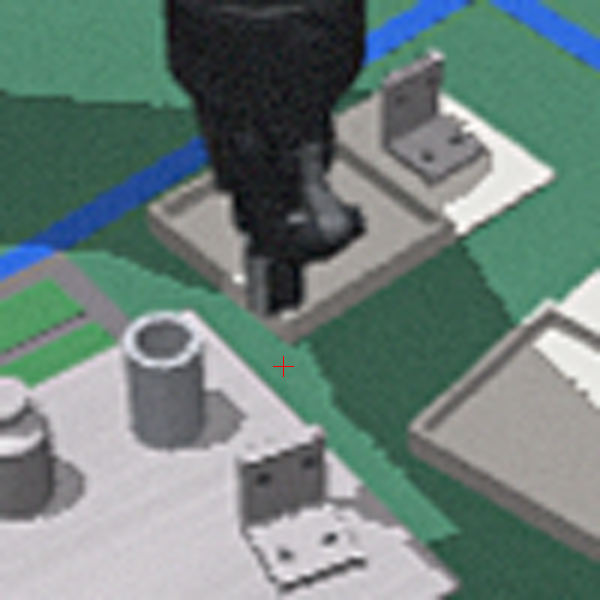

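```bash
python3 - <<'E'
from h import *
for n,c,r in (("top",80,400),("scene",320,20)):
    f=bot.grab_frame(n);im=cv2.imread(f"pics/{n}0.png")
    o=cv2.resize(im[r:r+60,c:c+80],None,fx=5,fy=5,interpolation=cv2.INTER_CUBIC)
    for dz,col in ((0,(0,0,255)),(.035,(0,255,0))):
        q=proj(f,[.24155,.5764,.1946+dz]);k=((q-[c,r]+.5)*5).astype(int);cv2.drawMarker(o,tuple(map(int,k)),col,0,14,1);print(n,dz,q,k)
    globals()[n]=o
cv2.imwrite("pics/st.png",np.hstack([top,scene]))
E
```

```text
top 0 [117.19870991 412.67116227] [188  65]
top 0.035 [110.18608548 414.9294832 ] [153  77]
scene 0 [361.80616418  85.27876593] [211 328]
scene 0.035 [362.1660861   75.77709851] [213 281]
```

View pics/st.png

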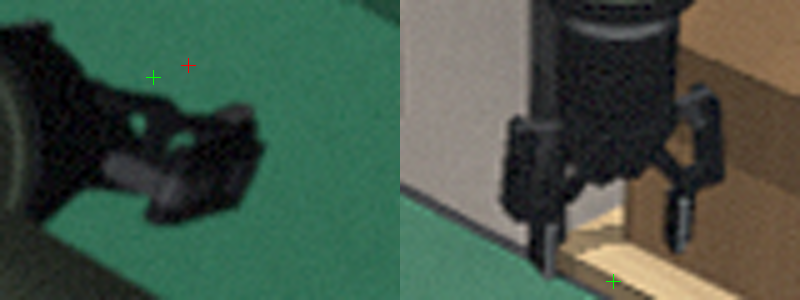

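The start pictures show the real fingertips at about (122,432) top and (362,72) scene. The projected TCP is (117,413) and (362,85). That is a consistent offset, so I'll quantify it.

```bash
python3 - <<'E'
from h import *
f=bot.grab_frame("top");g=bot.grab_frame("scene")
print(tri([(f,(122.5,432.5)),(g,(362.4,72.4))]))
print("base",proj(f,[0,0,0]),proj(g,[0,0,0]), "scene base px at z0",ray(g,(190,175),0.0))
im=cv2.imread("pics/scene0.png")
o=im[120:220,130:260].copy();o=cv2.resize(o,None,fx=3,fy=3)
for r in np.linspace(0,2*np.pi,60):
    q=(proj(g,[.1*np.cos(r),.1*np.sin(r),0])-[130,120])*3;cv2.circle(o,(int(q[0]),int(q[1])),1,(0,0,255),-1)
im=cv2.imread("pics/top0.png");t=cv2.resize(im[380:480,300:430],None,fx=3,fy=3)
for r in np.linspace(0,2*np.pi,60):
    q=(proj(f,[.1*np.cos(r),.1*np.sin(r),0])-[300,380])*3;cv2.circle(t,(int(q[0]),int(q[1])),1,(0,0,255),-1)
cv2.imwrite("pics/base.png",np.hstack([o,t]))
E
```

```text
[0.21982117 0.56750405 0.23090789]
base [380.72307259 496.87394584] [191.46346224 172.41118906] scene base px at z0 [ 0.0083073  -0.01071059  0.        ]
```

View pics/base.png

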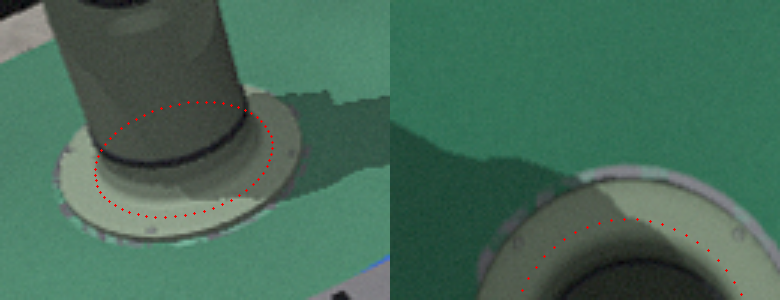

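The camera calibration agrees with the robot base, so the offset is in the reported TCP. I'll move the shut gripper to clear table near (0.45,-0.55), where both cameras see the tip, and measure the offset there.

```bash
python3 - <<'E'
from h import *
go([.45,-.58,.20],72)
E
```

```text
t 5.7833 pos [0.6013 0.0879 0.1957] yaw 72.0 F [-0.5  0.7 -0.6] grip -0.0001 q7 -0.34
move [-0.6819, 0.063, -0.0038] twist -0.0
```

Call:
{"method": "carry_out", "body": {
  "rows": [
    [[-0.68, 0.063, -0.02, 0], [-0.68, 0.063, -0.02, 0], [-0.68, 0.063, -0.02, 0], [-0.68, 0.063, -0.02, 0], [-0.68, 0.063, -0.02, 0], [-0.68, 0.063, -0.02, 0], [-0.68, 0.063, -0.02, 0], [-0.68, 0.063, -0.02, 0], [-0.68, 0.063, -0.02, 0], [-0.68, 0.063, -0.02, 0], [-0.68, 0.063, -0.02, 0], [-0.68, 0.063, -0.02, 0]]
  ]
}}

```text
clock: 6.78
position: [0.4905, -0.4013, 0.2108]
tool_rot: [-3.141, -0.0, 1.256]
force: [0.5, 0.1, 0.2]
grip_width: -0.0003
finger_force: 0.0
```

Call:
{"method": "carry_out", "body": {
  "rows": [
    [[-0.18, 0.0, 0.02, 0], [-0.18, 0.0, 0.02, 0], [-0.18, 0.0, 0.02, 0], [-0.18, 0.0, 0.02, 0], [-0.18, 0.0, 0.02, 0], [-0.18, 0.0, 0.02, 0]]
  ]
}}

```text
clock: 7.28
position: [0.4318, -0.5744, 0.1894]
tool_rot: [-3.139, 0.001, 1.251]
force: [-1.0, 0.3, -0.4]
grip_width: 0.0
finger_force: 0.0
```

```bash
python3 - <<'E'
from h import *
p=bot.observe()["position"];print(p)
out=[]
for n in ("top","scene"):
    f=bot.grab_frame(n);q=proj(f,p);print(n,q)
    c,r=np.clip((q-[30,25 if n=="top" else 35]).astype(int),0,[580,430]);print("off",c,r)
    o=cv2.resize(f["pixels"][r:r+50,c:c+60],None,fx=6.5,fy=6.5,interpolation=cv2.INTER_CUBIC)
    k=((q-[c,r]+.5)*6.5).astype(int);cv2.drawMarker(o,tuple(map(int,k)),(255,0,0),0,14,1);out.append(o)
save({"pixels":np.hstack(out)},"tip.png")
E
```

```text
[ 0.43178515 -0.57443056  0.18941921]
top [632.66581408 304.4699149 ]
off 580 279
scene [ 36.60427464 327.63344243]
off 6 292
```

View pics/tip.png

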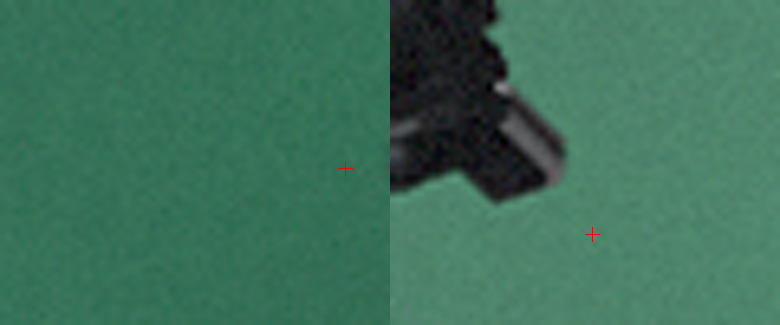

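```bash
python3 - <<'E'
from h import *
from scipy.optimize import least_squares as LS
f=bot.grab_frame("top");g=bot.grab_frame("scene")
O=[(g,[.6014,.0881,.1962],72,(325.3,201.2)),(g,[.4318,-.5744,.1894],72,(27.5,321.2)),(g,[.24155,.5764,.2076],157.3,(362.4,72.4)),(f,[.24155,.5764,.2076],157.3,(122.5,432.5))]
def R(y):
    y=np.radians(y);return np.array([[np.cos(y),np.sin(y),0],[np.sin(y),-np.cos(y),0],[0,0,-1]])
for m in ("world","tool","radial"):
  for O_ in (O,O[:3]):
    def e(d):
        o=[]
        for F,p,y,u in O_:
            M={"world":np.eye(3),"tool":R(y),"radial":R(np.degrees(np.arctan2(p[1],p[0])))}[m]
            o.append(proj(F,np.array(p)+M@d)-u)
        return np.ravel(o)
    r=LS(e,[0,0,0]);print(m,len(O_),np.round(r.x,4),np.round(r.fun,1))
px=f["pixels"];d=(px.max(2)<45);ys,xs=np.nonzero(d&(np.arange(640)>560));print("dark right:",len(xs),(xs.min(),xs.max(),ys.min(),ys.max()) if len(xs) else "")
E
```

```text
world 4 [-0.0243 -0.0054  0.0111] [-6.8  2.4 -0.3 -2.2 -6.6  4.3 -8.2 -6.2]
world 3 [ 0.0018 -0.0026  0.0342] [ 0.7  0.6 -0.4 -0.8 -0.3  0.5]
tool 4 [ 0.0046 -0.0174 -0.0224] [ -0.   -1.9   5.9  -6.6  -5.6   3.6  -5.8 -12.2]
tool 3 [-0.0021  0.0014 -0.0332] [ 0.5  0.6 -0.3 -0.9  0.5  0.5]
radial 4 [-0.0117 -0.0063 -0.0266] [ -0.9  -1.5   8.8  -4.6  -4.2   1.9  -9.5 -12.1]
radial 3 [ 0.0013  0.0011 -0.0328] [ 1.2  0.6  0.1 -1.3  0.4  0.5]
dark right: 1198 (np.int64(561), np.int64(639), np.int64(300), np.int64(479))
```

From the scene camera alone, a pure +33 mm height offset fits three positions to within a pixel. I'll confirm it by touching the bare table gently.

Call:
{"method": "carry_out", "body": {
  "rows": [
    [[0, 0, 0.04, 0], [0, 0, 0.08, 0], [0, 0, 0.12, 0], [0, 0, 0.15, 0], [0, 0, 0.17, 0], [0, 0, 0.175, 0], [0, 0, 0.175, 0], [0, 0, 0.175, 0]]
  ]
}}

```text
clock: 8.15
position: [0.4366, -0.5708, 0.0177]
tool_rot: [3.14, 0.001, 1.257]
force: [0.4, -0.0, -0.2]
grip_width: 0.0
finger_force: 0.0
```

```bash
python3 - <<'E'
from h import *
s=bot.observe();p=s["position"];print(p,s["force"])
out=[]
for n in ("top","scene"):
    f=bot.grab_frame(n);q=proj(f,p);c,r=np.clip((q-[50,60]).astype(int),0,[540,360]);print(n,q,"off",c,r)
    o=cv2.resize(f["pixels"][r:r+120,c:c+100],None,fx=4,fy=4,interpolation=cv2.INTER_CUBIC)
    for dz,col in ((0,(255,0,0)),(.033,(255,255,0))):
        k=((proj(f,p+[0,0,dz])-[c,r]+.5)*4).astype(int);cv2.drawMarker(o,tuple(map(int,k)),col,0,14,1);print(dz,k)
    out.append(o)
save({"pixels":np.hstack(out)},"tip2.png")
E
```

```text
[ 0.43660759 -0.57076846  0.01773973] [ 0.38869468 -0.02424727 -0.20309307]
top [589.46225843 308.29209494] off 539 248
0 [203 243]
0.033 [232 239]
scene [ 75.65905643 364.6421104 ] off 25 304
0 [204 244]
0.033 [179 219]
```

View pics/tip2.png

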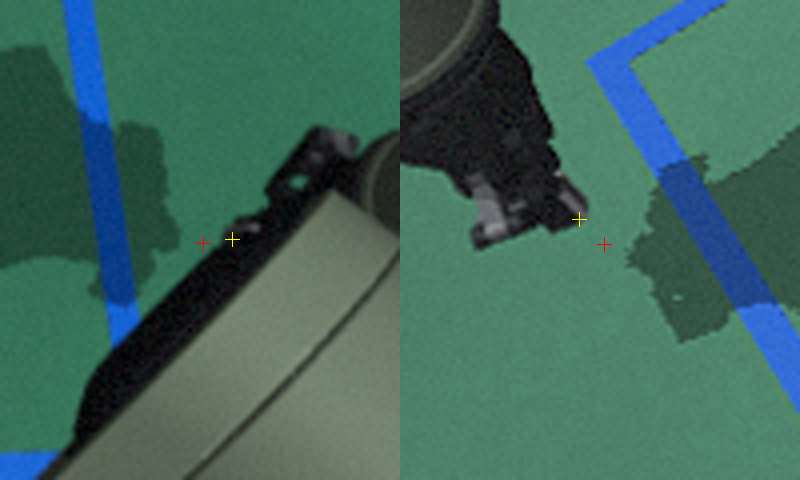

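The picture shows the tip well above the table, clear of its shadow, at about (235,226) top and (570,226) scene. That is close to the yellow +33 mm marker. I'll touch down to fix the height.

Call:
{"method": "carry_out", "body": {
  "rows": [
    [[0, 0, 0.01, 0], [0, 0, 0.02, 0], [0, 0, 0.03, 0], [0, 0, 0.034, 0], [0, 0, 0.036, 0], [0, 0, 0.038, 0], [0, 0, 0.04, 0], [0, 0, 0.04, 0]]
  ]
}}

```text
clock: 8.92
position: [0.4356, -0.5707, -0.0239]
tool_rot: [-3.141, 0.0, 1.256]
force: [-0.7, -1.0, -0.5]
grip_width: 0.0
finger_force: 0.0
```

```bash
python3 - <<'E'
from h import *
f=bot.grab_frame("top");g=bot.grab_frame("scene")
print(tri([(f,(597,304)),(g,(67.1,359.9))]),"at reported .4366 -.5708 .0177")
print(bot.observe()["position"],bot.observe()["force"])
E
```

```text
[ 0.44347904 -0.57293909  0.05642477] at reported .4366 -.5708 .0177
[ 0.43579999 -0.57075841 -0.02351427] [-0.14477122  0.1941492  -0.10215465]
```

Reported z is −0.0235 with no contact, so the real tip is higher. I'll keep stepping down slowly.

Call:
{"method": "carry_out", "body": {
  "rows": [
    [[0, 0, 0.001, 0], [0, 0, 0.002, 0], [0, 0, 0.003, 0], [0, 0, 0.004, 0], [0, 0, 0.005, 0], [0, 0, 0.006, 0], [0, 0, 0.007, 0]]
  ]
}}

```text
clock: 9.6
position: [0.4357, -0.5707, -0.0309]
tool_rot: [-3.142, 0.0, 1.256]
force: [-1.1, 0.2, 0.7]
grip_width: -0.0
finger_force: 0.0
```

Call:
{"method": "carry_out", "body": {
  "rows": [
    [[0, 0, 0.001, 0], [0, 0, 0.002, 0], [0, 0, 0.003, 0], [0, 0, 0.003, 0]]
  ]
}}

```text
clock: 9.93
position: [0.4356, -0.5705, -0.034]
tool_rot: [-3.141, -0.0, 1.256]
force: [1.2, 0.0, -0.5]
grip_width: 0.0002
finger_force: 0.0
```

Call:
{"method": "carry_out", "body": {
  "rows": [
    [[0, 0, 0.001, 0], [0, 0, 0.002, 0], [0, 0, 0.003, 0], [0, 0, 0.003, 0]]
  ]
}}

```text
clock: 10.27
position: [0.4357, -0.5707, -0.0365]
tool_rot: [3.141, -0.0, 1.256]
force: [-1.7, 0.7, 4.5]
grip_width: 0.0002
finger_force: 2.3
```

```bash
python3 - <<'E'
from h import *
s=bot.observe();print(s["position"],s["force"],s["joint_efforts"].round(1))
E
```

```text
[ 0.435735   -0.57066678 -0.03652849] [-1.7043419   0.6985927   4.45591128] [   0.3 -116.    16.3  -27.6    0.    -0.3    0. ]
```

The table contact shows the true z is the reported z + 0.036. I'll carry on with that correction, starting with the foot.

```bash
sed -i 's/np.array(p)-s\["position"\]/np.array(p)-[0,0,.036]-s["position"]/' h.py; python3 - <<'E'
from h import *
go([.601,-.0945,.20],72)
E
```

```text
t 10.2667 pos [ 0.4357 -0.5707 -0.0365] yaw 72.0 F [-1.7  0.7  4.5] grip 0.0002 q7 0.83
move [0.5039, 0.0097, -0.2005] twist -0.0
```

Call:
{"method": "carry_out", "body": {
  "rows": [
    [[0, 0, -0.04, 0], [0, 0, -0.08, 0], [0.02, 0, -0.115, 0], [0.05, 0.01, -0.14, 0], [0.085, 0.01, -0.16, 0], [0.12, 0.01, -0.18, 0], [0.504, 0.01, -0.2, 0], [0.504, 0.01, -0.2, 0], [0.504, 0.01, -0.2, 0], [0.504, 0.01, -0.2, 0], [0.504, 0.01, -0.2, 0], [0.504, 0.01, -0.2, 0]]
  ],
  "grip": 0.06
}}

```text
clock: 11.27
position: [0.56, -0.2202, 0.1565]
tool_rot: [3.141, -0.0, 1.256]
force: [0.8, -0.0, 0.2]
grip_width: 0.0604
finger_force: 0.0
```

```bash
python3 - <<'E'
from h import *
go([.601,-.0945,.20],72)
E
```

```text
t 11.2667 pos [ 0.56   -0.2202  0.1565] yaw 72.0 F [ 0.8 -0.   0.2] grip 0.0604 q7 0.24
move [0.1323, 0.0001, -0.0075] twist -0.0
```

Call:
{"method": "carry_out", "body": {
  "rows": [
    [[0.04, 0, -0.007, 0], [0.08, 0, -0.007, 0], [0.115, 0, -0.007, 0], [0.132, 0, -0.007, 0], [0.132, 0, -0.007, 0], [0.132, 0, -0.007, 0], [0.132, 0, -0.007, 0]]
  ]
}}

```text
clock: 11.85
position: [0.6002, -0.0977, 0.1633]
tool_rot: [3.142, 0.001, 1.255]
force: [-0.4, -0.8, -0.1]
grip_width: 0.0605
finger_force: 0.0
```

```bash
python3 - <<'E'
from h import *
go([.601,-.0945,.117],72)
E
```

```text
t 11.85 pos [ 0.6002 -0.0977  0.1633] yaw 71.9 F [-0.4 -0.8 -0.1] grip 0.0605 q7 0.02
move [0.0034, -0.0003, 0.0823] twist -0.1
```

Call:
{"method": "carry_out", "body": {
  "rows": [
    [[0.003, 0, 0.03, 0], [0.003, 0, 0.05, 0], [0.003, 0, 0.07, 0], [0.003, 0, 0.079, 0], [0.003, 0, 0.082, 0], [0.003, 0, 0.082, 0]]
  ]
}}

```text
clock: 12.35
position: [0.6012, -0.0949, 0.0812]
tool_rot: [-3.141, 0.0, 1.255]
force: [-1.0, 0.3, -0.3]
grip_width: 0.0603
finger_force: 0.0
```

Call:
{"method": "carry_out", "body": {
  "rows": [
    [[0, 0, 0, 0], [0, 0, 0, 0], [0, 0, 0, 0], [0, 0, 0, 0], [0, 0, 0, 0]]
  ],
  "grip": 0.0,
  "grip_force": 60
}}

```text
clock: 12.77
position: [0.6021, -0.0941, 0.0826]
tool_rot: [3.14, -0.0, 1.256]
force: [-1.8, -0.6, 8.9]
grip_width: 0.0278
finger_force: 58.6
```

```bash
python3 - <<'E'
from h import *
go([.605,-.333,.20],72)
E
```

```text
t 12.7667 pos [ 0.6021 -0.0941  0.0826] yaw 72.0 F [-1.8 -0.6  8.9] grip 0.0278 q7 0.06
move [-0.2262, 0.0769, -0.0814] twist -0.0
```

Call:
{"method": "carry_out", "body": {
  "rows": [
    [[0, 0, -0.03, 0], [0, 0, -0.06, 0], [-0.02, 0.007, -0.08, 0], [-0.05, 0.017, -0.08, 0], [-0.09, 0.03, -0.08, 0], [-0.13, 0.044, -0.08, 0], [-0.17, 0.058, -0.08, 0], [-0.2, 0.068, -0.08, 0], [-0.226, 0.077, -0.08, 0], [-0.226, 0.077, -0.08, 0], [-0.226, 0.077, -0.08, 0], [-0.226, 0.077, -0.08, 0]]
  ]
}}

```text
clock: 13.77
position: [0.6049, -0.332, 0.1615]
tool_rot: [3.141, -0.001, 1.256]
force: [-1.0, 1.4, -1.4]
grip_width: 0.0278
finger_force: 59.4
```

```bash
python3 - <<'E'
from h import *
go([.605,-.333,.0235],72)
E
```

```text
t 13.7667 pos [ 0.6049 -0.332   0.1615] yaw 72.0 F [-1.   1.4 -1.4] grip 0.0278 q7 0.36
move [-0.001, 0.0004, 0.174] twist -0.0
```

Call:
{"method": "carry_out", "body": {
  "rows": [
    [[0, 0, 0.04, 0], [0, 0, 0.08, 0], [0, 0, 0.12, 0], [0, 0, 0.15, 0], [0, 0, 0.16, 0], [0, 0, 0.166, 0], [0, 0, 0.17, 0], [0, 0, 0.172, 0], [0, 0, 0.172, 0]]
  ]
}}

```text
clock: 14.52
position: [0.6056, -0.3328, -0.0093]
tool_rot: [3.14, 0.0, 1.256]
force: [-0.5, 0.0, -0.7]
grip_width: 0.028
finger_force: 59.5
```

```bash
python3 - <<'E'
from h import *
go([.605,-.333,.0235],72)
E
```

```text
t 14.5167 pos [ 0.6056 -0.3328 -0.0093] yaw 72.0 F [-0.5  0.  -0.7] grip 0.028 q7 0.42
move [-0.0004, -0.0005, 0.0032] twist -0.0
```

Call:
{"method": "carry_out", "body": {
  "rows": [
    [[0, 0, 0.001, 0], [0, 0, 0.002, 0], [0, 0, 0.003, 0], [0, 0, 0.004, 0], [0, 0, 0.004, 0]]
  ]
}}

```text
clock: 14.93
position: [0.605, -0.3328, -0.0134]
tool_rot: [3.141, -0.0, 1.256]
force: [-5.1, 3.9, 15.6]
grip_width: 0.0276
finger_force: 61.3
```

Call:
{"method": "carry_out", "body": {
  "rows": [
    [[0, 0, 0, 0], [0, 0, 0, 0], [0, 0, 0, 0], [0, 0, 0, 0], [0, 0, -0.03, 0], [0, 0, -0.07, 0], [0, 0, -0.11, 0], [0, 0, -0.15, 0], [0, 0, -0.175, 0], [0, 0, -0.175, 0]]
  ],
  "grip": 0.055
}}

```text
clock: 15.77
position: [0.6068, -0.3342, 0.1664]
tool_rot: [3.134, 0.001, 1.256]
force: [0.2, -0.4, -0.5]
grip_width: 0.0554
finger_force: 0.0
```

```bash
python3 - <<'E'
from h import *
go([.4925,-.0825,.20],70.3)
f=bot.grab_frame("scene")
for r in bot.spot_point(f,"foot")[:3]: print(r["conf"],ray(f,r["position"],.004))
E
```

```text
t 15.7667 pos [ 0.6068 -0.3342  0.1664] yaw 71.9 F [ 0.2 -0.4 -0.5] grip 0.0554 q7 0.36
move [0.2039, -0.1866, 0.0008] twist 1.6
0.68 [ 0.60760292 -0.32918922  0.004     ]
```

Call:
{"method": "carry_out", "body": {
  "rows": [
    [[0.03, -0.027, 0, 1.6], [0.06, -0.055, 0, 1.6], [0.09, -0.082, 0, 1.6], [0.12, -0.11, 0, 1.6], [0.15, -0.137, 0, 1.6], [0.18, -0.165, 0, 1.6], [0.204, -0.187, 0, 1.6], [0.204, -0.187, 0, 1.6], [0.204, -0.187, 0, 1.6], [0.204, -0.187, 0, 1.6]]
  ],
  "grip": 0.075
}}

```text
clock: 16.7
position: [0.49, -0.081, 0.1598]
tool_rot: [-3.141, 0.001, 1.228]
force: [-0.4, -0.8, -0.1]
grip_width: 0.0747
finger_force: 0.0
```

```bash
python3 - <<'E'
from h import *
go([.4925,-.0825,.104],70.3)
f=bot.grab_frame("scene");o=f["pixels"]
for n in ("nut","weight"):
  for r in bot.spot_point(f,n)[:2]: print(n,r["conf"],r["position"],ray(f,r["position"],.1))
E
```

```text
t 16.7 pos [ 0.49   -0.081   0.1598] yaw 70.4 F [-0.4 -0.8 -0.1] grip 0.0747 q7 -0.03
move [-0.0005, 0.0029, 0.0918] twist 0.1
nut 0.51 [251.6, 246.1] [ 0.49035027 -0.08242483  0.1       ]
weight 0.69 [280.4, 233.7] [5.08480205e-01 2.53997464e-04 1.00000000e-01]
```

Call:
{"method": "carry_out", "body": {
  "rows": [
    [[0, 0.003, 0.03, 0], [0, 0.003, 0.055, 0], [0, 0.003, 0.075, 0], [0, 0.003, 0.085, 0], [0, 0.003, 0.088, 0], [0, 0.003, 0.088, 0]]
  ]
}}

```text
clock: 17.35
position: [0.4928, -0.0824, 0.072]
tool_rot: [-3.141, 0.001, 1.227]
force: [-0.5, 0.4, 0.1]
grip_width: 0.0748
finger_force: 0.0
```

Call:
{"method": "carry_out", "body": {
  "rows": [
    [[0, 0, 0, 0], [0, 0, 0, 0], [0, 0, 0, 0], [0, 0, 0, 0], [0, 0, 0, 0]]
  ],
  "grip": 0.0,
  "grip_force": 70
}}

```text
clock: 17.77
position: [0.4935, -0.0818, 0.0736]
tool_rot: [3.14, -0.001, 1.228]
force: [-3.5, 0.1, 13.7]
grip_width: 0.0445
finger_force: 69.8
```

```bash
python3 - <<'E'
from h import *
go([.595,.288,.22],82)
E
```

```text
t 17.7667 pos [ 0.4935 -0.0818  0.0736] yaw 70.4 F [-3.5  0.1 13.7] grip 0.0445 q7 0.06
move [0.3825, -0.0285, -0.1101] twist -11.6
```

Call:
{"method": "carry_out", "body": {
  "rows": [
    [[0, 0, -0.03, 0], [0, 0, -0.07, 0], [0, 0, -0.1, 0], [0, 0, -0.11, 0], [0.03, -0.002, -0.11, -2], [0.06, -0.004, -0.11, -4], [0.1, -0.007, -0.11, -6], [0.14, -0.01, -0.11, -8], [0.18, -0.013, -0.11, -10], [0.22, -0.016, -0.11, -11.6], [0.26, -0.019, -0.11, -11.6], [0.3, -0.022, -0.11, -11.6]]
  ]
}}

```text
clock: 18.77
position: [0.573, 0.2104, 0.1824]
tool_rot: [3.142, -0.0, 1.431]
force: [1.1, -0.5, -1.4]
grip_width: 0.0441
finger_force: 74.1
```

```bash
python3 - <<'E'
from h import *
go([.595,.288,.10],82)
E
```

```text
t 18.7667 pos [0.573  0.2104 0.1824] yaw 82.0 F [ 1.1 -0.5 -1.4] grip 0.0441 q7 -0.36
move [0.0798, 0.011, 0.1184] twist -0.0
```

Call:
{"method": "carry_out", "body": {
  "rows": [
    [[0.035, 0.005, 0, 0], [0.07, 0.01, 0.01, 0], [0.08, 0.011, 0.04, 0], [0.08, 0.011, 0.08, 0], [0.08, 0.011, 0.12, 0], [0.08, 0.011, 0.155, 0], [0.08, 0.011, 0.18, 0], [0.08, 0.011, 0.192, 0], [0.08, 0.011, 0.198, 0], [0.08, 0.011, 0.201, 0], [0.08, 0.011, 0.203, 0], [0.08, 0.011, 0.203, 0]]
  ]
}}

```text
clock: 19.77
position: [0.5958, 0.2863, -0.0196]
tool_rot: [3.14, -0.001, 1.431]
force: [-0.6, -0.0, -1.8]
grip_width: 0.044
finger_force: 74.0
```

```bash
python3 - <<'E'
from h import *
go([.595,.288,.0136],82)
E
```

```text
t 19.7667 pos [ 0.5958  0.2863 -0.0196] yaw 82.0 F [-0.6 -0.  -1.8] grip 0.044 q7 -0.38
move [0.0016, -0.001, 0.0028] twist -0.0
```

Call:
{"method": "carry_out", "body": {
  "rows": [
    [[0, 0, 0.001, 0], [0, 0, 0.002, 0], [0, 0, 0.003, 0], [0, 0, 0.004, 0], [0, 0, 0.004, 0]]
  ]
}}

```text
clock: 20.18
position: [0.5956, 0.2862, -0.0224]
tool_rot: [3.141, -0.001, 1.43]
force: [-10.4, -3.7, 31.0]
grip_width: 0.044
finger_force: 77.8
```

Call:
{"method": "carry_out", "body": {
  "rows": [
    [[0, 0, 0, 0], [0, 0, 0, 0], [0, 0, 0, 0], [0, 0, 0, 0], [0, 0, -0.03, 0], [0, 0, -0.07, 0], [0, 0, -0.11, 0], [0, 0, -0.15, 0], [0, 0, -0.19, 0], [0, 0, -0.195, 0], [0, 0, -0.195, 0]]
  ],
  "grip": 0.062
}}

```text
clock: 21.1
position: [0.5964, 0.2865, 0.1733]
tool_rot: [3.138, -0.003, 1.43]
force: [0.4, 0.9, -0.6]
grip_width: 0.0619
finger_force: 0.0
```

```bash
python3 - <<'E'
from h import *
go([.602,.0885,.20],71)
f=bot.grab_frame("scene")
for n,z in (("nut",.004),("bracket",.1),("weight",.1)):
  for r in bot.spot_point(f,n)[:2]: print(n,r["conf"],r["position"],ray(f,r["position"],z))
E
```

```text
t 21.1 pos [0.5964 0.2865 0.1733] yaw 82.0 F [ 0.4  0.9 -0.6] grip 0.0619 q7 -0.45
move [-0.1953, 0.0332, 0.0088] twist 11.0
nut 0.77 [373.0, 220.7] [0.58848401 0.2845769  0.004     ]
bracket 0.87 [328.7, 240.3] [0.61565861 0.07930904 0.1       ]
bracket 0.58 [343.7, 356.5] [ 0.88304995 -0.1208753   0.1       ]
weight 0.82 [283.8, 231.5] [0.50857937 0.01193732 0.1       ]
```

Call:
{"method": "carry_out", "body": {
  "rows": [
    [[-0.035, 0.006, 0.008, 4], [-0.07, 0.012, 0.008, 8], [-0.105, 0.018, 0.008, 11], [-0.14, 0.024, 0.008, 11], [-0.17, 0.03, 0.008, 11], [-0.196, 0.033, 0.008, 11], [-0.196, 0.033, 0.008, 11], [-0.196, 0.033, 0.008, 11], [-0.196, 0.033, 0.008, 11]]
  ],
  "grip": 0.04
}}

```text
clock: 22.05
position: [0.6, 0.0878, 0.1614]
tool_rot: [-3.14, 0.0, 1.239]
force: [-0.8, 0.0, -0.1]
grip_width: 0.04
finger_force: 0.0
```

```bash
python3 - <<'E'
from h import *
go([.601,.088,.121],71)
E
```

```text
t 22.05 pos [0.6    0.0878 0.1614] yaw 71.0 F [-0.8  0.  -0.1] grip 0.04 q7 -0.31
move [0.0005, 0.0009, 0.0764] twist -0.0
```

Call:
{"method": "carry_out", "body": {
  "rows": [
    [[0, 0.001, 0.02, 0], [0, 0.001, 0.04, 0], [0, 0.001, 0.06, 0], [0, 0.001, 0.072, 0], [0, 0.001, 0.076, 0], [0, 0.001, 0.076, 0]]
  ]
}}

```text
clock: 22.55
position: [0.6008, 0.0874, 0.0854]
tool_rot: [-3.14, 0.001, 1.239]
force: [-0.4, 0.0, 0.2]
grip_width: 0.0396
finger_force: 0.0
```

Call:
{"method": "carry_out", "body": {
  "rows": [
    [[0, 0, 0, 0], [0, 0, 0, 0], [0, 0, 0, 0], [0, 0, 0, 0], [0, 0, 0, 0]]
  ],
  "grip": 0.0,
  "grip_force": 70
}}

```text
clock: 22.97
position: [0.602, 0.087, 0.0873]
tool_rot: [3.14, -0.001, 1.239]
force: [-1.0, -0.5, 8.1]
grip_width: 0.0068
finger_force: 69.0
```

```bash
python3 - <<'E'
from h import *
y=np.radians(-18);o=-.018
go([.390+o*np.cos(y),.289+o*np.sin(y),.22],71)
E
```

```text
t 22.9667 pos [0.602  0.087  0.0873] yaw 71.0 F [-1.  -0.5  8.1] grip 0.0068 q7 -0.26
move [0.1216, -0.2841, -0.0969] twist -0.0
```

Call:
{"method": "carry_out", "body": {
  "rows": [
    [[0, 0, -0.03, 0], [0, 0, -0.065, 0], [0, 0, -0.09, 0], [0.006, -0.015, -0.097, 0], [0.018, -0.042, -0.097, 0], [0.033, -0.077, -0.097, 0], [0.048, -0.112, -0.097, 0], [0.063, -0.147, -0.097, 0], [0.078, -0.182, -0.097, 0], [0.093, -0.217, -0.097, 0], [0.108, -0.252, -0.097, 0], [0.122, -0.284, -0.097, 0]]
  ]
}}

```text
clock: 23.97
position: [0.3708, 0.2961, 0.1838]
tool_rot: [-3.141, -0.001, 1.239]
force: [0.6, 1.4, -1.5]
grip_width: 0.0066
finger_force: 68.6
```

```bash
python3 - <<'E'
from h import *
go([.373,.2946,.0273],71)
E
```

```text
t 23.9667 pos [0.3708 0.2961 0.1838] yaw 71.0 F [ 0.6  1.4 -1.5] grip 0.0066 q7 -0.93
move [-0.001, 0.0026, 0.1925] twist -0.0
```

Call:
{"method": "carry_out", "body": {
  "rows": [
    [[0, 0, 0.035, 0], [0, 0, 0.07, 0], [0, 0, 0.105, 0], [0, 0, 0.14, 0], [0, 0, 0.165, 0], [0, 0, 0.18, 0], [0, 0, 0.186, 0], [0, 0, 0.189, 0], [0, 0, 0.191, 0], [0, 0, 0.191, 0]]
  ]
}}

```text
clock: 24.8
position: [0.373, 0.2953, -0.007]
tool_rot: [3.141, -0.001, 1.239]
force: [-0.5, -0.0, -1.1]
grip_width: 0.0069
finger_force: 68.6
```

Call:
{"method": "carry_out", "body": {
  "rows": [
    [[0, 0, 0.001, 0], [0, 0, 0.002, 0], [0, 0, 0.0025, 0], [0, 0, 0.0025, 0]]
  ]
}}

```text
clock: 25.13
position: [0.373, 0.2955, -0.0088]
tool_rot: [3.141, -0.002, 1.239]
force: [-4.8, -3.0, 31.2]
grip_width: 0.0069
finger_force: 73.5
```

Call:
{"method": "carry_out", "body": {
  "rows": [
    [[0, 0, 0, 0], [0, 0, 0, 0], [0, 0, 0, 0], [0, 0, 0, 0], [0, 0, -0.03, 0], [0, 0, -0.07, 0], [0, 0, -0.11, 0], [0, 0, -0.15, 0], [0, 0, -0.19, 0], [0, 0, -0.195, 0], [0, 0, -0.195, 0]]
  ],
  "grip": 0.035
}}

```text
clock: 26.05
position: [0.3734, 0.2959, 0.1871]
tool_rot: [3.14, -0.005, 1.239]
force: [-0.7, 0.4, -0.9]
grip_width: 0.0348
finger_force: 0.0
```

```bash
python3 - <<'E'
from h import *
go([.5205,.0885,.22],71)
f=bot.grab_frame("scene")
for n,z in (("sleeve",.1),("bracket",.004),("weight",.1)):
  for r in bot.spot_point(f,n)[:3]: print(n,r["conf"],r["position"],ray(f,r["position"],z))
E
```

```text
t 26.05 pos [0.3734 0.2959 0.1871] yaw 71.0 F [-0.7  0.4 -0.9] grip 0.0348 q7 -0.91
move [-0.1482, 0.2067, 0.0027] twist -0.0
sleeve 0.61 [307.0, 220.3] [0.52037214 0.08482573 0.1       ]
sleeve 0.31 [165.5, 299.7] [ 0.48441001 -0.33308267  0.1       ]
bracket 0.91 [341.8, 357.7] [ 0.84840434 -0.09350916  0.004     ]
bracket 0.5 [326.8, 190.0] [0.38991074 0.27445633 0.004     ]
weight 0.57 [281.3, 232.7] [0.50731817 0.00427906 0.1       ]
```

Call:
{"method": "carry_out", "body": {
  "rows": [
    [[-0.02, 0.03, 0.003, 0], [-0.04, 0.06, 0.003, 0], [-0.063, 0.09, 0.003, 0], [-0.085, 0.12, 0.003, 0], [-0.107, 0.15, 0.003, 0], [-0.128, 0.18, 0.003, 0], [-0.148, 0.207, 0.003, 0], [-0.148, 0.207, 0.003, 0], [-0.148, 0.207, 0.003, 0], [-0.148, 0.207, 0.003, 0]]
  ],
  "grip": 0.06
}}

```text
clock: 27.08
position: [0.5193, 0.0873, 0.1806]
tool_rot: [-3.14, 0.001, 1.238]
force: [-0.2, 0.5, -0.2]
grip_width: 0.0596
finger_force: 0.0
```

```bash
python3 - <<'E'
from h import *
go([.5205,.0875,.122],71)
E
```

```text
t 27.0833 pos [0.5193 0.0873 0.1806] yaw 70.9 F [-0.2  0.5 -0.2] grip 0.0596 q7 -0.34
move [0.0007, 0.0012, 0.0946] twist -0.1
```

Call:
{"method": "carry_out", "body": {
  "rows": [
    [[0, 0.001, 0.03, 0], [0, 0.001, 0.055, 0], [0, 0.001, 0.075, 0], [0, 0.001, 0.088, 0], [0, 0.001, 0.094, 0], [0, 0.001, 0.094, 0]]
  ]
}}

```text
clock: 27.58
position: [0.5198, 0.0878, 0.0865]
tool_rot: [-3.14, 0.001, 1.24]
force: [-0.9, 0.4, -0.6]
grip_width: 0.0602
finger_force: 0.0
```

Call:
{"method": "carry_out", "body": {
  "rows": [
    [[0, 0, 0, 0], [0, 0, 0, 0], [0, 0, 0, 0], [0, 0, 0, 0], [0, 0, 0, 0]]
  ],
  "grip": 0.0,
  "grip_force": 50
}}

```text
clock: 28.0
position: [0.5213, 0.0875, 0.0887]
tool_rot: [3.141, -0.001, 1.239]
force: [-2.2, 1.0, 6.5]
grip_width: 0.0331
finger_force: 49.4
```

```bash
python3 - <<'E'
from h import *
go([.396,-.315,.24],71)
E
```

```text
t 28.0 pos [0.5213 0.0875 0.0887] yaw 71.0 F [-2.2  1.   6.5] grip 0.0331 q7 -0.26
move [-0.4212, 0.0128, -0.1157] twist -0.0
```

Call:
{"method": "carry_out", "body": {
  "rows": [
    [[0, 0, -0.03, 0], [0, 0, -0.07, 0], [0, 0, -0.1, 0], [0, 0, -0.115, 0], [0, 0, -0.115, 0], [-0.03, 0.001, -0.115, 0], [-0.065, 0.002, -0.115, 0], [-0.1, 0.003, -0.115, 0], [-0.14, 0.004, -0.115, 0], [-0.18, 0.005, -0.115, 0], [-0.22, 0.007, -0.115, 0], [-0.26, 0.008, -0.115, 0]]
  ]
}}

```text
clock: 29.0
position: [0.4427, -0.1627, 0.2027]
tool_rot: [3.141, -0.0, 1.239]
force: [1.8, -1.3, 0.1]
grip_width: 0.0334
finger_force: 50.2
```

Call:
{"method": "carry_out", "body": {
  "rows": [
    [[-0.04, 0.001, 0, 0], [-0.08, 0.002, 0, 0], [-0.12, 0.004, 0, 0], [-0.15, 0.005, 0, 0], [-0.161, 0.005, 0, 0], [-0.161, 0.005, 0, 0], [-0.161, 0.005, 0, 0]]
  ]
}}

```text
clock: 29.58
position: [0.3957, -0.3149, 0.2024]
tool_rot: [-3.141, -0.0, 1.238]
force: [0.9, 0.4, -0.8]
grip_width: 0.0334
finger_force: 50.2
```

```bash
python3 - <<'E'
from h import *
go([.396,-.315,.0287],71)
E
```

```text
t 29.5833 pos [ 0.3957 -0.3149  0.2024] yaw 70.9 F [ 0.9  0.4 -0.8] grip 0.0334 q7 0.51
move [-0.0, 0.0004, 0.2097] twist -0.1
```

Call:
{"method": "carry_out", "body": {
  "rows": [
    [[0, 0, 0.035, 0], [0, 0, 0.07, 0], [0, 0, 0.105, 0], [0, 0, 0.14, 0], [0, 0, 0.17, 0], [0, 0, 0.19, 0], [0, 0, 0.2, 0], [0, 0, 0.205, 0], [0, 0, 0.208, 0], [0, 0, 0.208, 0]]
  ]
}}

```text
clock: 30.42
position: [0.3965, -0.315, -0.0048]
tool_rot: [3.141, 0.0, 1.239]
force: [-0.5, -0.5, -0.1]
grip_width: 0.033
finger_force: 50.2
```

Call:
{"method": "carry_out", "body": {
  "rows": [
    [[0, 0, 0.001, 0], [0, 0, 0.002, 0], [0, 0, 0.0025, 0], [0, 0, 0.0025, 0]]
  ]
}}

```text
clock: 30.75
position: [0.3964, -0.3153, -0.0072]
tool_rot: [3.141, 0.0, 1.239]
force: [1.6, 0.3, 5.4]
grip_width: 0.033
finger_force: 50.8
```

Contact. I'll release, retreat and check everything.

Call:
{"method": "carry_out", "body": {
  "rows": [
    [[0, 0, 0, 0], [0, 0, 0, 0], [0, 0, 0, 0], [0, 0, 0, 0], [0, 0, -0.03, 0], [0, 0, -0.07, 0], [0, 0, -0.11, 0], [0, 0, -0.15, 0], [0, 0, -0.19, 0], [0, 0, -0.21, 0], [0, 0, -0.21, 0]]
  ],
  "grip": 0.055
}}

```text
clock: 31.67
position: [0.3974, -0.3163, 0.2064]
tool_rot: [3.135, 0.0, 1.238]
force: [-0.5, 0.6, 0.5]
grip_width: 0.0546
finger_force: 0.0
```

Call:
{"method": "carry_out", "body": {
  "rows": [
    [[-0.03, 0, 0, 0], [-0.07, 0, 0, 0], [-0.11, 0, 0, 0], [-0.15, 0, 0, 0], [-0.18, 0, 0, 0], [-0.18, 0, 0, 0], [-0.18, 0, 0, 0]]
  ]
}}

```text
clock: 32.25
position: [0.3356, -0.4864, 0.2014]
tool_rot: [-3.14, 0.0, 1.235]
force: [0.5, 1.4, -0.2]
grip_width: 0.0548
finger_force: 0.0
```

```bash
python3 - <<'E'
from h import *
g=bot.grab_frame("scene");f=bot.grab_frame("top")
for n,z in (("foot",.004),("nut",.004),("bracket",.004),("sleeve",.004),("weight",.1)):
  for F in (f,g):
    for r in bot.spot_point(F,n)[:3]: print(n,round(r["conf"],2),np.round(ray(F,r["position"],z),3))
save({"pixels":cv2.resize(g["pixels"][140:420,110:460],None,fx=2.1,fy=2.1,interpolation=cv2.INTER_CUBIC)},"end.png")
E
```

```text
foot 0.96 [ 0.593 -0.335  0.004]
foot 0.89 [ 0.61  -0.339  0.004]
foot 0.58 [ 0.408 -0.312  0.004]
nut 0.77 [0.589 0.289 0.004]
nut 0.7 [0.596 0.289 0.004]
nut 0.61 [ 0.4   -0.316  0.004]
bracket 0.87 [0.391 0.299 0.004]
bracket 0.66 [ 0.853 -0.074  0.004]
bracket 0.79 [ 0.856 -0.096  0.004]
bracket 0.76 [0.383 0.286 0.004]
sleeve 0.48 [ 0.397 -0.309  0.004]
sleeve 0.65 [ 0.394 -0.319  0.004]
weight 0.59 [0.507 0.012 0.1  ]
weight 0.81 [0.496 0.011 0.1  ]
```

View pics/end.png

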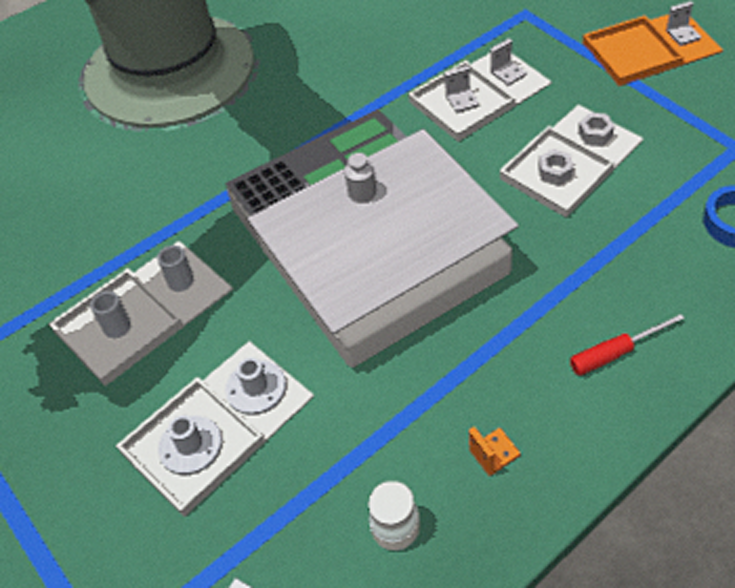

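The picture shows each part standing upright in its own tray: bracket (462,92), nut (556,166), sleeve (112,313), foot (187,445). The weight is undisturbed at (360,178), so I'll hand in the job.

```bash
python3 -c "
from workcell import bot
print(bot.job_done())"
```

```text
the job is handed in; nothing more can be done
None
```

I put all four fittings upright in their matching trays, left the check weight where it stood on the pan, and handed in the job at about 32 s; the hand-in returned no verdict.

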